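# Third hand for the tray rack: hold the divider home while it is screwed

### The arm

A 7-joint arm with a two-finger parallel gripper is mounted at the origin on a cart in front of the work surface, level with it; the furniture and walls round the work are solid. World frame = base frame: x ahead of the robot, y to its left, z up, the work surface at z = 0. Lengths are in mm, angles in rad, forces in N, time in s.
With the tool pointing down it reaches from about 400 to 875 mm from the base axis. Payload 4.4 kg.
Tool frame: the origin (TCP) lies where the fingers leave the gripper's body, on its centre line; the fingertips stand 73 mm ahead of it and the grasp point (between the pads) lies 54 mm ahead of it; z points along the fingers, y is the line along which they close (so a half turn about z gives the same grasp; the last joint's range is limited). The gripper opens to 85 mm and grips with 20 to 120 N. Pads are 22 mm wide; open, the fingers measure 114 mm over their backs; the gripper's body (76 mm by 85 mm) begins 54 mm behind the grasp point. The pads swing forward as they close: fully open they stand 13 mm farther back than shut.
Start: joints at [-1.292, 0.628, 0.038, 1.517, -0.027, 0.996, -0.02], TCP at [219.685, 611.764, 303.913] pointing down, gripper open.
Joint ranges: [-3.06, 3.06], [-0.37, 2.12], [-1.25, 1.32], [0.18, 2.47], [-1.1, 4.24], [0.23, 1.98], [-2.94, 2.94]. Speed limits (rad/s): [2.57, 2.57, 3.14, 3.14, 3.14, 3.14, 3.14].

### API

Orientations are given as [roll, pitch, yaw] about the fixed x, y, z axes, in that order (R = Rz(yaw) Ry(pitch) Rx(roll)).
In Python, from cell import ctrl gives the robot as it stands.
- The arm moves only by the tool send_rows, never from a script. Its argument "rows" is a list that holds one entry, the list of rows, each a list of 6 numbers: the shift along the tool's x, y, z in cm, then the turn, a rotation vector about the tool's x, y, z in rad. In form: [[[tx, ty, tz, wx, wy, wz], ...]]. A call has 1 to 10 rows; each row is the pose to reach, as a shift and turn from the pose commanded when the call began, along the tool's axes at that moment; what a row does not reach only later rows make up. A row lasts 1/10 s, in which the tool goes at most 50 mm and 8.59 degrees, less where a joint would pass 70% of its speed; a pose out of reach is approached as far as the arm can. A call with a gripper value outside its range is refused whole. "grip" is the closure in counts, from 0 (fully open) to 255 (shut), set as the call begins (left out, the last holds). The fingers move at their own pace and stop on an object; the grip force is fixed at half the most. Time passes only in rows, so rows that repeat a pose let the fingers close. It gives the time, the measured TCP pose, the force, the opening and the grip force at its end, in the units of the state.
- ctrl.read_state(): the state, without advancing time (a new reading comes with each control period).
- ctrl.get_image(name): name is "scene" or "top"; returns a dict with "pixels" (400x640x3 uint8, red, green, blue), "fx", "fy", "cx", "cy" (pixels), "extrinsics" (4x4, takes a point from camera to world coordinates). Camera axes: x right, y up, looking along -z (the intrinsics and any distortion apply to the point x, -y, -z); pixel columns grow to the right and rows downward; lengths in mm; the calibration is good to about 2 mm. A picture is of the moment at which its call begins. There is no depth.
- ctrl.finish_job(): hands the job in; it is judged then, once.
The state is a dict: "clock": time; "qpos": joint angles; "qd": joint speeds; "tau": joint torques, N m; "eef_pos": TCP position; "tool_rot": TCP orientation; "force": force on the tool from outside, world axes, zero at the start; "torque": the same for the moment, N m; "width": finger opening in mm; "gripper_force": force on a finger pad.
Only numpy, scipy, OpenCV 4.12 (cv2) and the standard library are available. Lean on these libraries where they do the work, as an engineer would, in place of code of your own. Each camera call takes 0.05 s, during which the arm holds its last target. There are 200 camera calls.

### The job

Stand the loose wooden divider upright in the empty groove of the tray rack, down on the groove's floor, and then push it along the groove against the black rubber buffer on the rack's end wall until the buffer is squeezed to about half its thickness, never nearly flat. Keep hold of the divider and keep that pressure steady: you are my third hand while I drive the screws through the end wall, so finish while still gripping and pressing. Leave the screwdriver and the other things on the worktop where they are.

Things in the scene. Friction and masses are not known exactly. Their poses are not given: they have to be found in the camera images.
- rack: Light-wood tray rack that cannot move, on a dark mat. Origin: on the worktop under the middle of its base; z up; y along its two grooves toward the end wall, x across. Base 130 (x) x 220 (y) mm, its top 24 mm above the worktop. At yaw 0 the end wall is on the robot's left and the empty groove (x = -34 mm) nearer the robot; the other is at x = +34 mm. Yaw varies within 0.3.
- end_wall (a point): Top middle of the end wall's inner face, 100 mm above the worktop, at rack y = 94 mm; the wall is 16 mm thick and as wide as the base. Axes as the rack's. Far above it, wall cabinets hang over the worktop from x = 0.60 m on, their underside 0.60 m up: keep a tall elbow out of them.
- fitted (a point): Top middle of the divider that is already screwed into the other groove (same size as the loose one), 92 mm above the worktop, at rack x = 34, y = 20 mm. Leave it.
- groove (a point): Middle of the floor of the empty groove, axes as the rack's (at rack x -34, y 2, z 12 mm). The groove is 19 mm wide between the sides, 25 mm at its bevelled lips (3 mm wide, 4 mm high each), 12 mm deep (floor 12 mm above the worktop, mouth 24 mm) and from y = -90 to +90 mm of this point.
- buffer (a joint): How far the rubber buffer at the end of the empty groove is squeezed (m): 0 free, at most 0.0075. The buffer is black, 8 mm thick, 22 mm wide, from 27 to 87 mm above the worktop, and springs back with 2.5 N per mm of squeeze (10 N at half thickness, 4 mm).
- buffer_face (a point): Middle of the buffer's face that the divider's end meets, 57 mm above the worktop; when free it lies at y = +84 mm from groove. It moves with the buffer toward rack +y.
- divider: The loose light-wood divider, 16 mm thick (x), 140 mm long (y), 80 mm high (z), the two top corners rounded by 15 mm, about 0.14 kg; both ends alike, so a half turn does not matter. It stands on its long edge on the worktop, to the left of the rack, within 0.5 rad of along world y. Origin: middle of its underside.
- screwdriver: Bystander: screwdriver with a red handle lying at the left, pointing away from the robot. Origin under its middle.
- tape_roll: Bystander: roll of beige tape lying flat, 98 x 25 mm high, at the left. Origin under its middle.
- mug: Bystander: small striped mug, 60 x 83 x 49 mm, at the far left. Origin under its middle.
- pepper_mill: Bystander: wooden pepper mill, 58 mm wide, 170 mm high, at the right. Origin under its middle.
- salt_shaker: Bystander: salt shaker with grey top, 44 mm wide, 90 mm high, at the right. Origin under its middle.
- spice_1: Bystander: spice jar with red lid, 45 mm wide, 106 mm high, the middle one of three behind the rack. Origin under its middle.

How it is judged (in metres and radians):
On the way, in this order (a step that is already met when the one before it is completed fails the run):
1. the divider stands upright on the floor of the empty groove (x of divider in the frame of groove between -0.003 and 0.003 m and z of divider in the frame of groove between -0.003 and 0.0025 m and angle between the y axis of divider and the y axis of rack, either way round below 0.04 rad and angle between divider's own z axis and vertical below 0.05 rad), for 0.2 s.
2. it is pressed against the buffer, squeezed to about half, steadily for a second (all of step 1 and contact force between divider and buffer between 5.5 and 14.5 N and value of joint buffer between 0.0022 and 0.0058 m and contact force between the fingers and divider above 3 N), for 1 s.
At the end, for the whole second after the job is handed in: The divider is upright and straight in the empty groove (0.05, 0.04 rad), on its floor (2.5 mm), still, in the fingers, and presses the buffer with 5.5 to 14.5 N (squeezed 2.2 to 5.8 mm of 8) through the last second; bystanders are within 30 mm of their places (all of step 2 and linear speed of divider below 0.01 m/s and distance of each of screwdriver, tape_roll, mug, pepper_mill, salt_shaker, spice_1 from where it was at the start of the episode below 0.03 m); the arm keeps its last pose, push and grip.
It fails at once if the buffer is squeezed nearly flat (over 7 mm) (value of joint buffer above 0.007 m).
It fails at once if a bystander is knocked out of its place (over 30 mm) (distance of any of screwdriver, tape_roll, mug, pepper_mill, salt_shaker, spice_1 from where it was at the start of the episode above 0.03 m).
It also fails if it takes over 48 s, if anything falls off the work surface, if the arm or the gripper's body presses on something with over 40 N, if the wrist force passes 120 N, or if a joint passes its speed limit or range.

## Working session

There is one attempt and no reset: what is moved stays moved. The work goes in short steps, Python scripts to look and compute and a tool call to move; the robot and the scene stay as the last step left them, time stands still between calls to the robot, and variables do not carry over. Pictures are saved under pics/ and viewed, at most 10 in all, crops included, and the job is handed in when it is done.

Besides the shell and the picture viewer there is one more tool, called after ">>>" by a JSON object that holds its "op" and its "data". send_rows: Moves the arm, as the interface text tells. Its arguments: {"type":"object","properties":{"rows":{"type":"array","items":{"type":"array","items":{"type":"array","items":{"type":"number"}}}},"grip":{"type":"number"}},"required":["rows"]}

```bash
mkdir -p pics
cat > h.py <<'E'
import numpy as np, cv2
from cell import ctrl
def grab(n,fn=None):
    d=ctrl.get_image(n)
    if fn: cv2.imwrite('pics/'+fn,cv2.cvtColor(np.asarray(d['pixels']),cv2.COLOR_RGB2BGR))
    return d
def ray(d,u,v,z):
    E=np.array(d['extrinsics']);r=E[:3,:3]@np.array([(u-d['cx'])/d['fx'],-(v-d['cy'])/d['fy'],-1])
    o=E[:3,3];return o+r*(z-o[2])/r[2]
def proj(d,p):
    E=np.array(d['extrinsics']);c=E[:3,:3].T@(np.asarray(p)-E[:3,3])
    return d['cx']+d['fx']*c[0]/-c[2], d['cy']-d['fy']*c[1]/-c[2]
E
python3 - <<'E'
from h import *
for n in('top','scene'):
    d=grab(n,n+'0.png');print(n,{k:d[k] for k in d if k!='pixels'})
print(ctrl.read_state())
E
```

```text
top {'fx': 450.98064233887004, 'fy': 450.98064233887004, 'cx': 321.7121429851531, 'cy': 197.20935207440243, 'extrinsics': array([[ 4.62570628e-01,  6.89658492e-01, -5.57135153e-01,
        -2.29574458e+02],
       [-8.86566988e-01,  3.63529638e-01, -2.86085962e-01,
        -4.33142559e+02],
       [ 5.23352667e-03,  6.26272598e-01,  7.79586585e-01,
         1.24252494e+03],
       [ 0.00000000e+00,  0.00000000e+00,  0.00000000e+00,
         1.00000000e+00]])}
scene {'fx': 492.5256506734229, 'fy': 492.5256506734229, 'cx': 325.53840257554344, 'cy': 198.00921619140178, 'extrinsics': array([[-8.24319296e-01,  4.27708534e-01, -3.70895009e-01,
        -1.21364005e+02],
       [-5.65940693e-01, -6.39295044e-01,  5.20589069e-01,
         9.63889275e+02],
       [-1.44509531e-02,  6.39036193e-01,  7.69040905e-01,
         1.52453846e+03],
       [ 0.00000000e+00,  0.00000000e+00,  0.00000000e+00,
         1.00000000e+00]])}
{'clock': 0.1, 'qpos': array([-1.29181429,  0.62923868,  0.0384543 ,  1.51828929, -0.02699062,
        0.99631736, -0.02001955]), 'qd': array([ 1.79214734e-03, -5.42486121e-04, -1.73301191e-03, -2.64138317e-03,
       -9.91322878e-05,  1.92991434e-03,  1.51529182e-04]), 'tau': array([ 2.70640303e-03, -5.64532006e+01,  1.23018600e+00, -1.93973476e+01,
        1.12108776e-02,  5.43732269e-03,  1.15782720e-05]), 'eef_pos': array([219.51971925, 611.33084035, 303.08400766]), 'tool_rot': array([-3.13985848e+00,  3.08897157e-05,  2.79678799e+00]), 'force': array([ 0.51445449, -0.4131    , -0.30092992]), 'torque': array([ 0.03105491, -0.028467  , -0.02632113]), 'gripper_force': 0.0, 'width': 85.32708424398108}
```

View pics/top0.png

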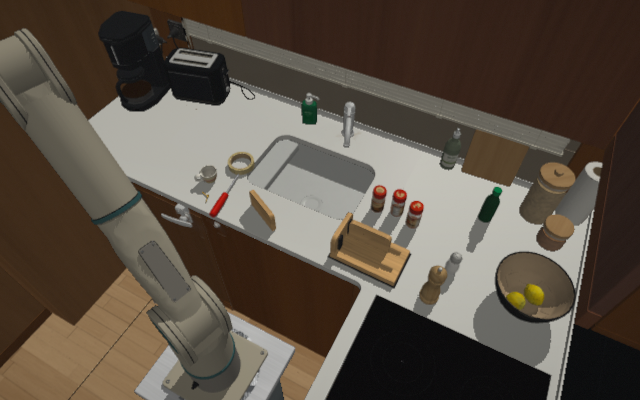

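View pics/scene0.png

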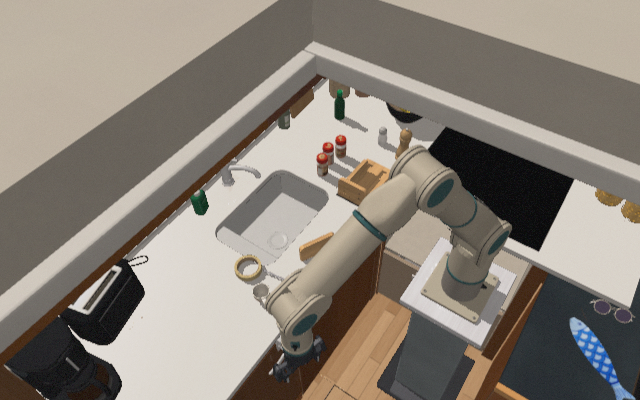

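The top view shows the divider at about (262,210) and the rack at about (370,248), with the end wall at its left end near (340,235). The scene view shows the same things from the other side. I'll enlarge both regions.

Run:
```python
import cv2,numpy as np
t=cv2.imread('pics/top0.png');s=cv2.imread('pics/scene0.png')
f=lambda i,x,y,w,h,k:cv2.resize(i[y:y+h,x:x+w],None,fx=k,fy=k,interpolation=cv2.INTER_CUBIC)
a=f(t,320,205,100,80,6);b=f(t,240,180,50,60,5)
c=f(s,290,145,110,120,5)
cv2.imwrite('pics/a.png',a)
o=np.zeros((600,800,3),np.uint8);o[:300,:250]=b;o[:600,250:]=c[:, :550]
cv2.imwrite('pics/b.png',o)
```

```text
(no output)
```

View pics/a.png

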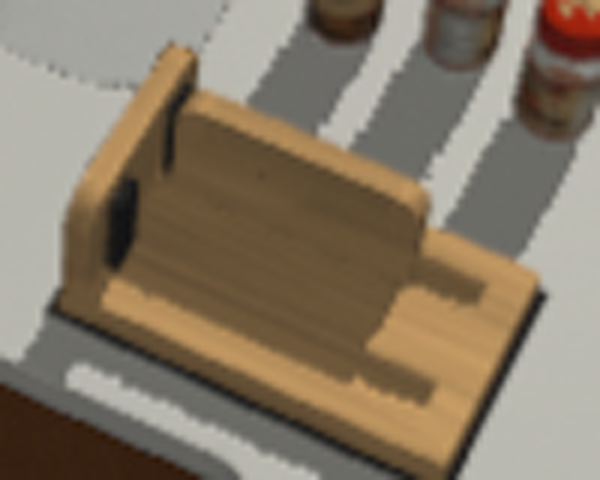

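View pics/b.png

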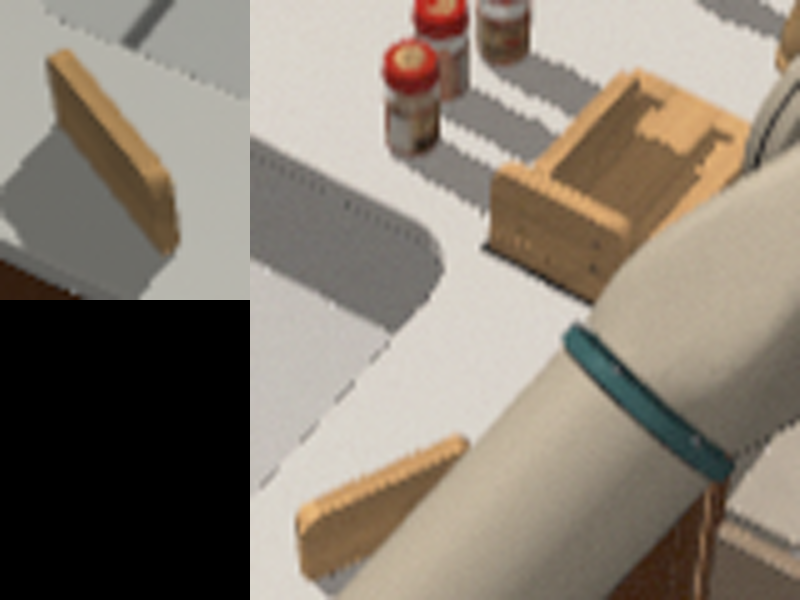

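The crops show the rack's base, end wall and fitted divider in wood colour, and the whole divider silhouette. I'll fit the known models to wood-colour masks.

```bash
cat > fit.py <<'E'
from h import *
from scipy.optimize import minimize
def box(x0,x1,y0,y1,z0,z1): return np.array([[x,y,z] for x in(x0,x1) for y in(y0,y1) for z in(z0,z1)],float)
def plate(cx,cy,z0):
    a=np.linspace(0,np.pi/2,8);p=[(-70,0),(70,0)]+[(55+15*np.cos(t),65+15*np.sin(t)) for t in a]+[(-55-15*np.cos(t),65+15*np.sin(t)) for t in a]
    return np.array([[cx+s,cy+y,z0+z] for s in(-8,8) for y,z in p])
RACK=[box(-65,65,-110,110,3,24),box(-65,65,94,110,3,100),plate(34,20,12)]
DIV=[plate(0,0,0)]
def render(d,parts,q,roi,z=0,k=8):
    x0,y0,x1,y1=roi;c,s=np.cos(q[2]),np.sin(q[2]);m=np.zeros(((y1-y0)*k,(x1-x0)*k),np.uint8)
    for P in parts:
        W=P@np.array([[c,-s,0],[s,c,0],[0,0,1]]).T+[q[0],q[1],z]
        uv=np.array([proj(d,p) for p in W]);uv=((uv-[x0,y0]+.5)*k*16).astype(np.int32)
        cv2.fillConvexPoly(m,cv2.convexHull(uv),255,shift=4)
    return cv2.resize(m,(x1-x0,y1-y0),interpolation=cv2.INTER_AREA)/255.
def mask(d,roi,seed):
    x0,y0,x1,y1=roi;im=np.asarray(d['pixels'])[y0:y1,x0:x1];h=cv2.cvtColor(im,cv2.COLOR_RGB2HSV)
    m=((h[...,1]>75)&(h[...,2]>70)&(h[...,0]<25)&(h[...,0]>8)).astype(np.uint8)
    n,l=cv2.connectedComponents(m,connectivity=4);m=(l==l[seed[1]-y0,seed[0]-x0]).astype(np.uint8)
    cs,_=cv2.findContours(m,cv2.RETR_EXTERNAL,cv2.CHAIN_APPROX_NONE);cv2.drawContours(m,cs,-1,1,-1)
    return m.astype(float)
def fit(d,parts,q0,roi,seed,z=0,M=None):
    M=mask(d,roi,seed) if M is None else M
    f=lambda q:((render(d,parts,q,roi,z)-M)**2).sum()
    s=np.array([[0,0,0],[25,0,0],[0,25,0],[0,0,.25]]);q=np.array(q0,float)
    for k in(1,.3,.1):
        r=minimize(f,q,method='Nelder-Mead',options=dict(initial_simplex=q+s*k,xatol=.02,fatol=.02,maxiter=300));q=r.x
    return q,r.fun,M
E
python3 - <<'E'
from fit import *
d=grab('top')
g=ray(d,371,250,24);print(g)
R=(325,205,420,292);q,f,M=fit(d,RACK,[g[0],g[1],-.05],R,(390,262));print('rack',q.round(3),f,M.sum())
D=(240,182,285,240);g=ray(d,262,212,40)
for y in(-.3,.3):
    q2,f2,M2=fit(d,DIV,[g[0],g[1],y],D,(262,212));print('div',q2.round(3),f2,M2.sum())
def ov(roi,parts,q,M):
    x0,y0,x1,y1=roi;im=np.asarray(d['pixels'])[y0:y1,x0:x1][...,::-1];im=cv2.resize(im,None,fx=5,fy=5)
    for m,c in((render(d,parts,q,roi),(0,255,0)),(M,(0,0,255))):
        b=(cv2.resize(m,None,fx=5,fy=5)>.5).astype(np.uint8);cs,_=cv2.findContours(b,0,1);cv2.drawContours(im,cs,-1,c,1)
    return im
A=ov(R,RACK,q,M);B=ov(D,DIV,q2,M2);o=np.zeros((A.shape[0],A.shape[1]+B.shape[1],3),np.uint8);o[:,:A.shape[1]]=A;o[:B.shape[0],A.shape[1]:]=B
cv2.imwrite('pics/ov.png',o)
s=ctrl.read_state();print(s['clock'])
E
```

```text
[ 523.79344879 -223.50047166   24.        ]
rack [ 5.17498e+02 -2.22038e+02 -1.10000e-02] 51.98948096885813 3196.0
div [ 4.91870e+02  1.61467e+02 -4.90000e-01] 23.361030372933485 423.0
div [ 4.91839e+02  1.61516e+02 -4.90000e-01] 23.381668589004228 423.0
0.15
```

View pics/ov.png

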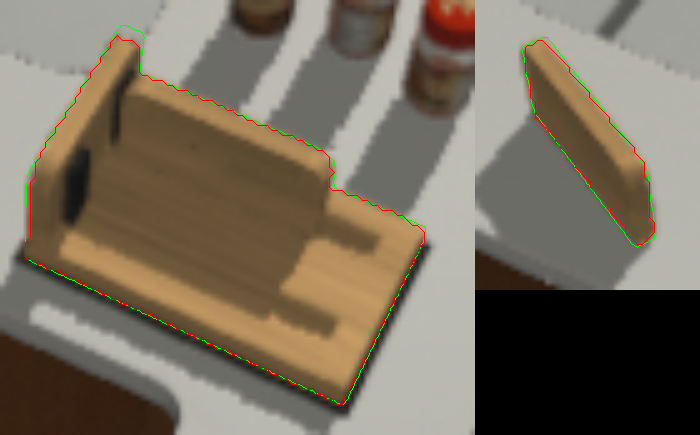

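```bash
cat > go.py <<'E'
# usage: go.py x y z yaw  (prints tool-frame delta)
import sys; from h import *
from scipy.spatial.transform import Rotation as Ro
s=ctrl.read_state();x,y,z,w=map(float,sys.argv[1:5])
R=Ro.from_euler('xyz',s['tool_rot']);T=Ro.from_euler('xyz',[np.pi,0,w])
print('delta',(R.inv().apply(np.array([x,y,z])-s['eef_pos'])/10).round(2),(R.inv()*T).as_rotvec().round(3))
print(s['clock'],s['eef_pos'].round(1),s['tool_rot'].round(3),'F',s['force'].round(1),'M',s['torque'].round(2),s['width'],s['gripper_force'],s['qpos'].round(2))
E
python3 go.py 492 161.5 250 1.081; python3 -c "
from h import *
d=grab('top')
for u,v in((240,178),(222,200),(240,165),(440,300),(455,270)):print(ray(d,u,v,10))"
```

```text
delta [-40.85 -33.13   5.37] [-1.000e-03  1.000e-03  1.716e+00]
0.15 [219.6 611.4 303.2] [-3.14  -0.     2.797] F [-0.4  0.1 -0.1] M [ 0.   -0.03  0.  ] 85.62287423307377 0.0 [-1.29  0.63  0.04  1.52 -0.03  1.   -0.02]
[592.31505629 322.5421123   10.        ]
[478.24285491 320.64460736  10.        ]
[645.78068051 358.63606788  10.        ]
[ 468.04642189 -472.36858225   10.        ]
[ 587.13400174 -481.67330881   10.        ]
```

>>> {"op": "send_rows", "data": {"rows": [[[-20,-16,0,0,0,0.8],[-40.85,-33.1,2,0,0,1.716],[-40.85,-33.1,4,0,0,1.716],[-40.85,-33.1,5.3,0,0,1.716],[-40.85,-33.1,5.3,0,0,1.716],[-40.85,-33.1,5.3,0,0,1.716],[-40.85,-33.1,5.3,0,0,1.716],[-40.85,-33.1,5.3,0,0,1.716],[-40.85,-33.1,5.3,0,0,1.716],[-40.85,-33.1,5.3,0,0,1.716]]], "grip": 0}}

```text
clock: 1.2
eef_pos: [478.1, 185.1, 254.4]
tool_rot: [3.141, -0.0, 1.291]
force: [1.1, 0.3, 0.4]
width: 85.2
gripper_force: 0.0
```

```bash
python3 go.py 492 161.5 250 1.081
```

```text
delta [-1.89  1.98  0.44] [ 0.    -0.001  0.21 ]
1.2 [478.1 185.1 254.4] [ 3.141 -0.     1.291] F [1.1 0.3 0.4] M [ 0.04 -0.06 -0.01] 85.21638414476367 0.0 [-0.72  0.54  0.43  1.96 -0.33  0.71 -0.37]
```

>>> {"op": "send_rows", "data": {"rows": [[[-1.89,1.98,0.44,0,0,0.21],[-1.89,1.98,0.44,0,0,0.21],[-1.89,1.98,0.44,0,0,0.21],[-1.89,1.98,0.44,0,0,0.21]]]}}

```text
clock: 1.6
eef_pos: [491.0, 163.8, 249.9]
tool_rot: [-3.141, -0.0, 1.089]
force: [-0.4, -0.0, -0.4]
width: 85.5
gripper_force: 0.0
```

```bash
python3 go.py 492 161.5 104 1.081
python3 - <<'E'
from h import *
a=grab('scene')['pixels'];b=grab('top')['pixels']
f=lambda i,x,y,w,h,k:cv2.resize(np.asarray(i)[y:y+h,x:x+w,::-1],None,fx=k,fy=k,interpolation=cv2.INTER_CUBIC)
cv2.imwrite('pics/c.png',np.hstack([f(a,270,140,130,150,3),f(b,230,150,130,150,3)]))
E
```

```text
delta [-0.16  0.2  14.59] [-0.001 -0.     0.008]
1.6 [491.  163.8 249.9] [-3.141 -0.     1.089] F [-0.4 -0.  -0.4] M [-0.01 -0.02  0.  ] 85.46149730734304 0.0 [-0.7   0.56  0.48  1.95 -0.38  0.72 -0.47]
```

View pics/c.png

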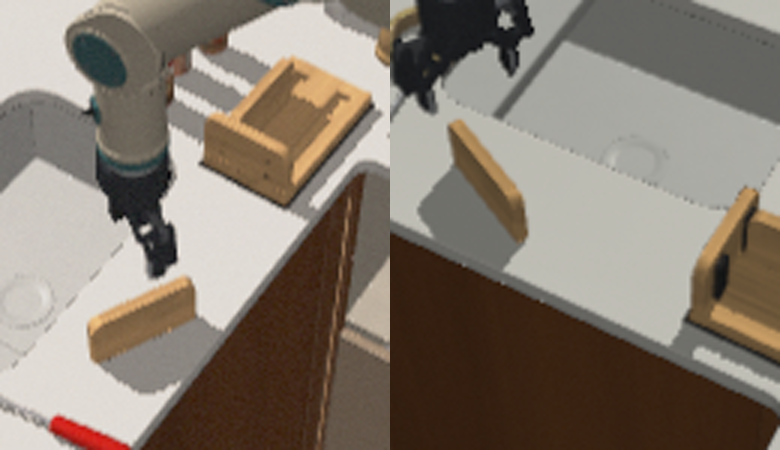

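The scene view now shows both rack and divider unobstructed: rack in columns 337–396, divider in columns 299–336. I'll fit both there too.

```bash
python3 - <<'E'
from fit import *
d=grab('scene')
for n,P,q,R,s in(('rack',RACK,[517.5,-222,-.011],(332,152,400,212),(350,190)),('div',DIV,[492,161.5,-.49],(290,226,342,270),(317,248))):
    M=mask(d,R,s)
    q,f,_=fit(d,P,q,R,s,M=M);print(n,q.round(3),f,M.sum())
d=grab('top');q,f,M=fit(d,DIV,[492,161.5,-.49],(240,182,285,240),(262,212));print('div',q.round(3),f)
E
python3 go.py 492 161.5 104 1.081
```

```text
rack [ 5.17834e+02 -2.18132e+02 -1.50000e-02] 20.001076509034988 1598.0
div [ 4.92987e+02  1.62326e+02 -4.53000e-01] 25.135532487504808 554.0
div [ 4.91849e+02  1.61484e+02 -4.90000e-01] 24.41084198385236
delta [-0.18  0.2  14.61] [-0.    -0.     0.008]
1.8 [491.1 163.9 250.1] [-3.141 -0.     1.089] F [-0.4 -0.8  0.3] M [-0.06  0.02  0.02] 85.42910249028867 0.0 [-0.7   0.56  0.48  1.95 -0.38  0.72 -0.47]
```

>>> {"op": "send_rows", "data": {"rows": [[[-0.2,0.15,0,0,0,0],[-0.2,0.15,3,0,0,0],[-0.2,0.15,6,0,0,0],[-0.2,0.15,9,0,0,0],[-0.2,0.15,12,0,0,0],[-0.2,0.15,14,0,0,0],[-0.2,0.15,14.6,0,0,0],[-0.2,0.15,14.6,0,0,0]]]}}

```text
clock: 2.6
eef_pos: [491.5, 160.4, 103.6]
tool_rot: [-3.141, 0.001, 1.087]
force: [-0.1, -0.4, -0.4]
width: 85.2
gripper_force: 0.0
```

```bash
python3 go.py 492.4 161.9 104 1.1
```

```text
delta [ 0.17  0.01 -0.04] [-0.001  0.001 -0.013]
2.6 [491.5 160.4 103.6] [-3.141e+00  1.000e-03  1.087e+00] F [-0.1 -0.4 -0.4] M [-0.04  0.07 -0.03] 85.23319159407399 0.0 [-0.56  0.79  0.28  2.04 -0.54  0.39 -0.33]
```

>>> {"op": "send_rows", "data": {"rows": [[[0.1,0,0,0,0,-0.01],[0.1,0,0,0,0,-0.01],[0.1,0,0,0,0,-0.01],[0.1,0,0,0,0,-0.01],[0.1,0,0,0,0,-0.01],[0.1,0,0,0,0,-0.01],[0.1,0,0,0,0,-0.01],[0.1,0,0,0,0,-0.01],[0.1,0,0,0,0,-0.01],[0.1,0,0,0,0,-0.01]]], "grip": 255}}

```text
clock: 3.6
eef_pos: [492.6, 161.6, 104.6]
tool_rot: [3.141, -0.001, 1.097]
force: [-0.3, -0.4, 6.1]
width: 14.9
gripper_force: 59.5
```

```bash
python3 go.py 492.4 161.9 254 1.1
```

```text
delta [  0.03  -0.02 -14.94] [ 0.001 -0.001 -0.003]
3.6 [492.6 161.6 104.6] [ 3.141e+00 -1.000e-03  1.097e+00] F [-0.3 -0.4  6.1] M [-0.02  0.18  0.02] 14.91020602756905 59.46830481290817 [-0.56  0.79  0.28  2.03 -0.54  0.39 -0.32]
```

>>> {"op": "send_rows", "data": {"rows": [[[0,0,-4,0,0,0],[0,0,-8,0,0,0],[0,0,-12,0,0,0],[0,0,-15.5,0,0,0],[0,0,-15.5,0,0,0]]]}}

```text
clock: 4.1
eef_pos: [494.4, 161.8, 263.1]
tool_rot: [3.136, -0.006, 1.097]
force: [0.5, -0.7, -1.9]
width: 15.1
gripper_force: 58.8
```

```bash
python3 go.py 483.7 -219.6 240 1.558
```

```text
delta [-34.44  16.45   2.19] [ 0.007 -0.005 -0.461]
4.1 [494.4 161.8 263.1] [ 3.136 -0.006  1.097] F [ 0.5 -0.7 -1.9] M [ 0.03 -0.06 -0.  ] 15.149341999053439 58.79903644323349 [-0.71  0.54  0.5   1.94 -0.38  0.75 -0.46]
```

>>> {"op": "send_rows", "data": {"rows": [[[-3.5,1.6,0,0,0,-0.05],[-7.5,3.6,0,0,0,-0.1],[-11.5,5.5,0,0,0,-0.15],[-15.5,7.4,0,0,0,-0.21],[-19.5,9.3,0,0,0,-0.26],[-23.5,11.2,0,0,0,-0.31],[-27.5,13.1,0,0,0,-0.37],[-31.5,15,0,0,0,-0.42],[-34.4,16.4,0.5,0,0,-0.461],[-34.4,16.4,1,0,0,-0.461]]]}}

```text
clock: 5.1
eef_pos: [479.5, -225.3, 248.3]
tool_rot: [-3.141, 0.003, 1.55]
force: [0.4, 0.3, -1.9]
width: 15.5
gripper_force: 58.7
```

>>> {"op": "send_rows", "data": {"rows": [[[0,0,0,0,0,0],[0,0,0,0,0,0],[0,0,0,0,0,0]]]}}

```text
clock: 5.4
eef_pos: [481.4, -217.8, 248.8]
tool_rot: [-3.141, -0.001, 1.56]
force: [0.1, -0.5, -1.3]
width: 15.6
gripper_force: 58.7
```

```bash
python3 go.py 483.7 -219.6 160 1.558
```

```text
delta [-0.19  0.24  8.88] [-0.001 -0.001  0.002]
5.4 [ 481.4 -217.8  248.8] [-3.141e+00 -1.000e-03  1.560e+00] F [ 0.1 -0.5 -1.3] M [-0.01  0.02 -0.06] 15.563996052094227 58.71627599000931 [ 0.16  0.55  0.32  1.92 -0.26  0.71  0.62]
```

>>> {"op": "send_rows", "data": {"rows": [[[-0.2,0.24,1,0,0,0],[-0.2,0.24,4,0,0,0],[-0.2,0.24,7,0,0,0],[-0.2,0.24,10,0,0,0],[-0.2,0.24,11.2,0,0,0],[-0.2,0.24,11.2,0,0,0],[-0.2,0.24,11.2,0,0,0]]]}}

```text
clock: 6.1
eef_pos: [484.0, -221.6, 137.6]
tool_rot: [3.141, 0.0, 1.558]
force: [-0.4, 0.4, -0.4]
width: 15.2
gripper_force: 58.7
```

```bash
python3 go.py 483.7 -219.6 116 1.558
python3 - <<'E'
from fit import *
a=grab('scene');b=grab('top')
f=lambda i,x,y,w,h,k:cv2.resize(np.asarray(i['pixels'])[y:y+h,x:x+w,::-1],None,fx=k,fy=k,interpolation=cv2.INTER_CUBIC)
cv2.imwrite('pics/d.png',np.hstack([f(a,330,145,75,80,5),f(b,325,200,85,80,5)]))
E
```

```text
delta [ 0.2  -0.03  2.16] [ 0.001  0.    -0.   ]
6.1 [ 484.  -221.6  137.6] [3.141 0.    1.558] F [-0.4  0.4 -0.4] M [0.02 0.01 0.01] 15.157943065237838 58.74885410070419 [ 0.23  0.73  0.23  1.98 -0.34  0.46  0.69]
```

View pics/d.png

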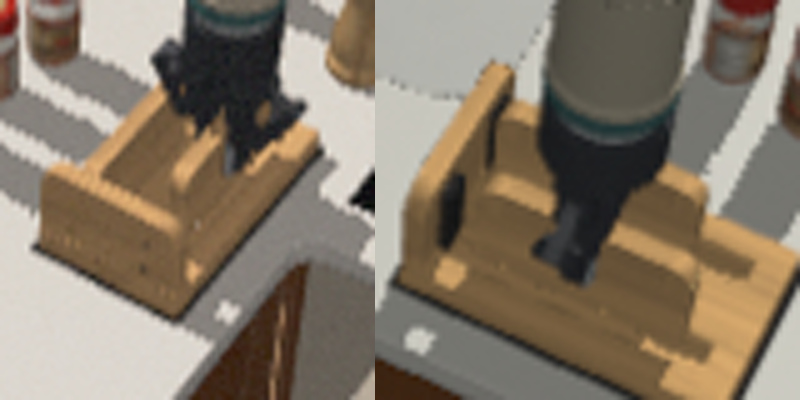

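The divider hangs parallel just above the groove in both views, about centred and clear of the buffer. I'll lower it gently.

>>> {"op": "send_rows", "data": {"rows": [[[0.1,-0.03,0.4,0,0,0],[0.1,-0.03,0.8,0,0,0],[0.1,-0.03,1.1,0,0,0],[0.1,-0.03,1.3,0,0,0],[0.1,-0.03,1.3,0,0,0]]]}}

```text
clock: 6.7
eef_pos: [483.5, -220.5, 123.9]
tool_rot: [3.141, 0.0, 1.558]
force: [0.7, 0.7, -1.1]
width: 15.1
gripper_force: 58.8
```

```bash
python3 go.py 483.7 -219.6 116 1.558
```

```text
delta [0.09 0.02 0.79] [ 0.001  0.    -0.   ]
6.7 [ 483.5 -220.5  123.9] [3.141 0.    1.558] F [ 0.7  0.7 -1.1] M [-0.   -0.24 -0.06] 15.1347933527294 58.76016587018967 [ 0.24  0.75  0.21  1.99 -0.35  0.43  0.7 ]
```

>>> {"op": "send_rows", "data": {"rows": [[[0,0,0.2,0,0,0],[0,0,0.4,0,0,0],[0,0,0.6,0,0,0],[0,0,0.7,0,0,0],[0,0,0.75,0,0,0],[0,0,0.75,0,0,0]]]}}

```text
clock: 7.3
eef_pos: [483.5, -220.5, 116.6]
tool_rot: [3.141, 0.0, 1.558]
force: [2.1, 0.5, -1.2]
width: 15.8
gripper_force: 58.8
```

```bash
python3 go.py 483.7 -219.6 116 1.558
```

```text
delta [0.09 0.02 0.06] [ 0.001  0.    -0.   ]
7.3 [ 483.5 -220.5  116.6] [3.141 0.    1.558] F [ 2.1  0.5 -1.2] M [ 0.   -0.51 -0.14] 15.80936344219144 58.82578521966934 [ 0.24  0.76  0.2   1.99 -0.35  0.42  0.7 ]
```

>>> {"op": "send_rows", "data": {"rows": [[[0,0,0.05,0,0,0],[0,0,0.1,0,0,0],[0,0,0.1,0,0,0]]]}}

```text
clock: 7.6
eef_pos: [483.5, -220.5, 116.6]
tool_rot: [3.14, 0.0, 1.558]
force: [0.6, 1.2, 9.6]
width: 15.2
gripper_force: 60.4
```

```bash
python3 go.py 483.7 -219.6 116 1.558
```

```text
delta [0.09 0.02 0.06] [ 0.001  0.    -0.   ]
7.6 [ 483.5 -220.5  116.6] [3.14  0.    1.558] F [0.6 1.2 9.6] M [ 0.24 -0.03 -0.15] 15.18176046703743 60.397050976753235 [ 0.24  0.76  0.2   1.99 -0.35  0.42  0.7 ]
```

>>> {"op": "send_rows", "data": {"rows": [[[0,0,-0.06,0,0,0],[0.2,0,-0.06,0,0,0],[0.5,0,-0.06,0,0,0],[0.8,0,-0.06,0,0,0],[1.0,0,-0.06,0,0,0],[1.0,0,-0.06,0,0,0],[1.0,0,-0.06,0,0,0]]]}}

```text
clock: 8.3
eef_pos: [483.6, -211.5, 116.6]
tool_rot: [3.14, 0.002, 1.557]
force: [0.1, -4.6, 6.0]
width: 15.5
gripper_force: 59.6
```

```bash
python3 go.py 483.7 -204 116 1.558
```

```text
delta [ 0.75 -0.    0.06] [ 0.001  0.002 -0.001]
8.3 [ 483.6 -211.5  116.6] [3.140e+00 2.000e-03 1.557e+00] F [ 0.1 -4.6  6. ] M [-0.59 -0.18 -0.03] 15.487967611316941 59.61953580379486 [ 0.22  0.76  0.2   2.   -0.36  0.41  0.69]
```

>>> {"op": "send_rows", "data": {"rows": [[[0.1,0,-0.03,0,0,0],[0.2,0,-0.03,0,0,0],[0.2,0,-0.03,0,0,0]]]}}

```text
clock: 8.6
eef_pos: [483.7, -208.8, 116.6]
tool_rot: [3.141, 0.001, 1.558]
force: [1.6, -4.0, 3.5]
width: 15.0
gripper_force: 59.3
```

>>> {"op": "send_rows", "data": {"rows": [[[0.1,0,0,0,0,0],[0.2,0,0,0,0,0],[0.2,0,0,0,0,0]]]}}

```text
clock: 8.9
eef_pos: [483.7, -206.7, 116.6]
tool_rot: [3.141, 0.001, 1.558]
force: [1.2, -4.3, 3.8]
width: 15.4
gripper_force: 59.4
```

>>> {"op": "send_rows", "data": {"rows": [[[0.1,0,0,0,0,0],[0.2,0,0,0,0,0],[0.2,0,0,0,0,0]]]}}

```text
clock: 9.2
eef_pos: [483.7, -204.7, 116.6]
tool_rot: [3.141, 0.001, 1.558]
force: [1.4, -5.0, 4.4]
width: 15.5
gripper_force: 59.5
```

>>> {"op": "send_rows", "data": {"rows": [[[0.1,0,0,0,0,0],[0.2,0,0,0,0,0],[0.2,0,0,0,0,0]]]}}

```text
clock: 9.5
eef_pos: [483.7, -203.5, 116.6]
tool_rot: [3.14, 0.002, 1.557]
force: [1.7, -6.3, 4.2]
width: 15.3
gripper_force: 59.5
```

>>> {"op": "send_rows", "data": {"rows": [[[0.1,0,0,0,0,0],[0.15,0,0,0,0,0],[0.15,0,0,0,0,0]]]}}

```text
clock: 9.8
eef_pos: [483.7, -202.7, 116.7]
tool_rot: [3.14, 0.003, 1.556]
force: [1.5, -7.8, 4.8]
width: 15.4
gripper_force: 59.5
```

```bash
python3 go.py 483.7 -204 116 1.558
```

```text
delta [-0.13  0.01  0.07] [ 0.001  0.003 -0.002]
9.8 [ 483.7 -202.7  116.7] [3.140e+00 3.000e-03 1.556e+00] F [ 1.5 -7.8  4.8] M [-1.44 -0.34 -0.1 ] 15.443303038650134 59.484204053878784 [ 0.21  0.76  0.21  2.01 -0.36  0.4   0.68]
```

>>> {"op": "send_rows", "data": {"rows": [[[0.1,0,0,0,0,0],[0.1,0,0,0,0,0],[0.1,0,0,0,0,0]]]}}

```text
clock: 10.1
eef_pos: [483.7, -202.1, 116.7]
tool_rot: [3.14, 0.003, 1.556]
force: [1.6, -8.1, 3.6]
width: 15.2
gripper_force: 59.4
```

>>> {"op": "send_rows", "data": {"rows": [[[0.1,0,0,0,0,0],[0.1,0,0,0,0,0],[0.1,0,0,0,0,0]]]}}

```text
clock: 10.4
eef_pos: [483.6, -201.6, 116.7]
tool_rot: [3.14, 0.004, 1.556]
force: [0.8, -8.9, 2.7]
width: 15.7
gripper_force: 59.4
```

>>> {"op": "send_rows", "data": {"rows": [[[0.1,0,0,0,0,0],[0.1,0,0,0,0,0],[0.1,0,0,0,0,0]]]}}

```text
clock: 10.7
eef_pos: [483.6, -201.0, 116.7]
tool_rot: [3.14, 0.004, 1.555]
force: [1.1, -10.0, 3.7]
width: 15.4
gripper_force: 59.4
```

```bash
python3 go.py 483.7 -200 116 1.558
```

```text
delta [0.1  0.01 0.07] [ 0.002  0.004 -0.003]
10.7 [ 483.6 -201.   116.7] [3.14  0.004 1.555] F [  1.1 -10.    3.7] M [-1.9  -0.21 -0.1 ] 15.383951864852296 59.37932074069977 [ 0.2   0.76  0.21  2.02 -0.36  0.4   0.67]
```

>>> {"op": "send_rows", "data": {"rows": [[[0.1,0,0,0,0,0],[0.15,0,0,0,0,0],[0.15,0,0,0,0,0]]]}}

```text
clock: 11.0
eef_pos: [483.6, -200.2, 116.8]
tool_rot: [3.139, 0.006, 1.555]
force: [1.0, -12.9, 3.3]
width: 15.7
gripper_force: 59.4
```

>>> {"op": "send_rows", "data": {"rows": [[[0.1,0,0,0,0,0],[0.1,0,0,0,0,0],[0.1,0,0,0,0,0],[0.1,0,0,0,0,0],[0.1,0,0,0,0,0]]]}}

```text
clock: 11.5
eef_pos: [483.6, -199.6, 116.8]
tool_rot: [3.139, 0.006, 1.554]
force: [0.6, -13.3, 2.7]
width: 15.0
gripper_force: 59.4
```

```bash
python3 go.py 483.7 -200 116 1.558
python3 - <<'E'
from fit import *
a=grab('scene');b=grab('top')
f=lambda i,x,y,w,h,k:cv2.resize(np.asarray(i['pixels'])[y:y+h,x:x+w,::-1],None,fx=k,fy=k,interpolation=cv2.INTER_CUBIC)
cv2.imwrite('pics/e.png',np.hstack([f(a,330,145,75,80,5),f(b,325,200,85,80,5)]))
F=[ctrl.read_state()]
for _ in range(6): grab('top');s=ctrl.read_state();print(s['force'].round(1),s['eef_pos'].round(2))
E
```

```text
delta [-0.04  0.01  0.08] [ 0.002  0.006 -0.004]
11.5 [ 483.6 -199.6  116.8] [3.139 0.006 1.554] F [  0.6 -13.3   2.7] M [-2.33 -0.14 -0.11] 15.022594913399606 59.35672849416733 [ 0.2   0.76  0.21  2.02 -0.36  0.4   0.67]
[  0.8 -12.6   3.2] [ 483.54 -199.61  116.79]
[  1.  -11.7   2.5] [ 483.58 -199.62  116.81]
[  0.9 -12.5   3.8] [ 483.54 -199.64  116.8 ]
[  1.4 -12.3   3.6] [ 483.56 -199.62  116.8 ]
[  1.5 -13.4   2.6] [ 483.57 -199.62  116.82]
[  1.  -12.5   3.3] [ 483.55 -199.61  116.81]
```

View pics/e.png

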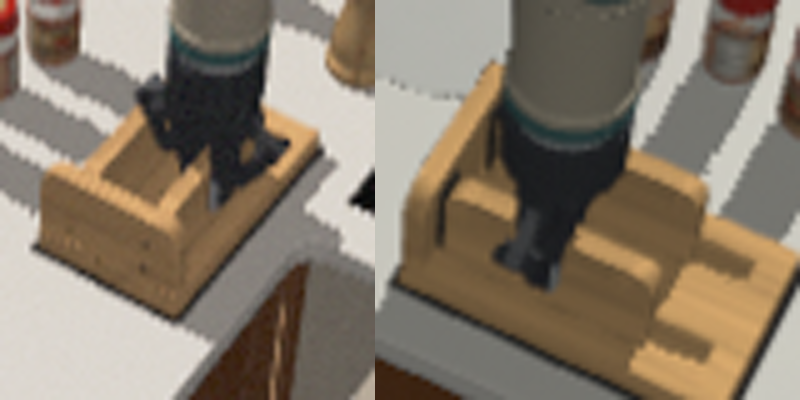

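The divider sits down in the groove, its end against the buffer at about (445,215) in the right half. Fy averages -12.6 N including a few newtons of friction, and the travel since contact is about 4.3 mm. I'll hold for the steady second.

>>> {"op": "send_rows", "data": {"rows": [[[0,0,0,0,0,0],[0,0,0,0,0,0],[0,0,0,0,0,0],[0,0,0,0,0,0],[0,0,0,0,0,0],[0,0,0,0,0,0],[0,0,0,0,0,0],[0,0,0,0,0,0],[0,0,0,0,0,0],[0,0,0,0,0,0]]]}}

```text
clock: 12.9
eef_pos: [483.6, -199.6, 116.8]
tool_rot: [3.139, 0.006, 1.554]
force: [1.5, -12.7, 2.9]
width: 15.8
gripper_force: 59.4
```

>>> {"op": "send_rows", "data": {"rows": [[[0,0,0,0,0,0],[0,0,0,0,0,0],[0,0,0,0,0,0],[0,0,0,0,0,0],[0,0,0,0,0,0]]]}}

```text
clock: 13.4
eef_pos: [483.5, -199.6, 116.8]
tool_rot: [3.139, 0.006, 1.554]
force: [1.7, -12.1, 3.1]
width: 15.0
gripper_force: 59.4
```

```bash
python3 -c "
from h import *
s=ctrl.read_state();print(s['force'],s['eef_pos']);print(ctrl.finish_job())"
```

```text
[  1.66894825 -12.13834425   3.14649075] [ 483.5426637  -199.61655112  116.81198465]
the job is handed in; nothing more can be done
None
```

The divider is upright on the floor of the empty groove, still gripped and held steady against the buffer at an estimated 10 N (about 4 mm squeeze, judged from wrist force and travel since I had no direct buffer reading); I handed the job in at about 13 s, and no verdict came back.

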